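# Set a choke's air gap with a setting blade

## Task

Set the air gap of the choke on the stand with the red-handled 6 mm blade: slide the blade flat into the gap between the two ferrite cores, well past half-way, then press the upper core down by its black knob until you feel it come to rest on the blade. Draw the blade straight out with the core still resting on it, so that it drags lightly, and lay it flat on the round green plate it came from. Ferrite chips, so force nothing, and leave the blue-handled blade where it is.

Things in the scene. Friction and masses are not known exactly. Their poses are not given: they have to be found in the camera images.
- gap_stand: Air-gap setting stand: fixed grey base 195 x 110 mm. Origin on the desk under it; +x is the way a blade slides into the gap (away from the robot), z up. Its bed 64 mm wide (y -32 to 32) lies at 26 mm height from x = -93 to 45 mm: bright shelf, then (x > -5) the fixed black ferrite plate. The upper core covers x -5 to 45, y -32 to 32 mm. Behind it, at x = 75, guide rods and a tie bar 119 mm high.
- gap_mouth (a point): Middle of the front lower edge of the gap, on the bed's surface (stand x = -5 mm, height 26 mm); axes as the stand's. The green winding board of the upper core juts out 9 mm in front of the mouth, its underside 6 mm higher than the upper core's lower face.
- upper_core (a joint): Air gap in m between the upper core's flat lower face and the ferrite plate: 0 closed, 0.020 fully up; starts wide (0.009 to 0.018). The core moves straight up and down with friction: about 3 N on the knob moves it down, about 6 N up, and it stays where it is left. Once it rests on the blade it goes no lower; 8 to 15 N on the knob is a good seat.
- knob_top (a point): Centre of the flat top of the black round push knob (28 mm diameter, 22 mm tall) of the upper core, straight above the middle of the core (stand x = 20 mm); its height is 96 mm plus the gap.
- rest: Round green rest plate, 188 mm diameter, 9 mm thick, fixed to the desk. Origin at the centre of its underside. Both blades lie on it side by side, 56 mm apart. Between this plate and the stand a bench instrument with a notebook on top stands at the back, 145 mm high, and a 47 mm high box before it: carry things over them.
- red_blade_handle (a point): Centre of the handle block of the red blade, 16 mm above the blade's underside. The block is 40 mm long (x), 14 mm wide (y) and reaches 32 mm above the underside; pinch it across y. +x points along the blade to its tip, z up when it lies flat. The blade is a flat steel strip 20 mm wide, 6 mm thick, its rounded tip 120 mm ahead of this point, rear end 20 mm behind. About 80 g.
- red_blade_tip (a point): Foremost point of the red blade's tip, on its underside; axes as the handle's.
- blue_blade_handle (a point): Centre of the handle block of the blue blade, built like the red one with a 4 mm thick strip: leave it alone.

How it is judged (in metres and radians):
On the way, in this order (a step that is already met when the one before it is completed fails the run):
1. the red blade lies in the gap, flat on the bed, its tip at least 25 mm past the mouth (x of red_blade_tip in the frame of gap_mouth above 0.025 m and y of red_blade_tip in the frame of gap_mouth between -0.022 and 0.022 m and z of red_blade_tip in the frame of gap_mouth between -0.003 and 0.004 m and angle between red_blade_tip's own z axis and vertical below 0.15 rad), for 0.1 s.
2. the upper core rests on the blade in the gap, with the gap within 0.8 mm of the blade's 6 mm (x of red_blade_tip in the frame of gap_mouth above 0.02 m and contact force between upper_core and red_blade above 0.3 N and value of joint upper_core between 0.0052 and 0.0068 m), for 0.2 s.
3. the blade is drawn out under light drag: less than 16 mm of it still in the gap, the core still touching it (x of red_blade_tip in the frame of gap_mouth below 0.016 m and contact force between upper_core and red_blade above 0.1 N and value of joint upper_core between 0.0052 and 0.0068 m), for 0.03 s.
At the end, for the whole second after the job is handed in: The air gap stands at 6 mm within 0.8 mm; the red blade lies flat (within 0.06 rad) and still on the green plate, the middle of its handle over the plate; the blue blade is within 20 mm of where it was (value of joint upper_core between 0.0052 and 0.0068 m and horizontal distance between red_blade_handle and rest below 0.095 m and z of red_blade_tip in the frame of rest between 0.006 and 0.012 m and angle between red_blade_handle's own z axis and vertical below 0.06 rad and linear speed of red_blade below 0.02 m/s and distance of blue_blade_handle from where it was at the start of the episode below 0.02 m); the robot touches nothing.
It fails at once if a core is forced: more than 45 N between the upper core and the red blade (contact force between upper_core and red_blade above 45 N).
It fails at once if the blue blade is moved more than 20 mm (distance of blue_blade_handle from where it was at the start of the episode above 0.02 m).
It also fails if it takes over 72 s, if anything falls off the work surface, if the arm or the gripper's body presses on something with over 40 N, if the wrist force passes 120 N, or if a joint passes its speed limit or range.

## Robot

A 6-joint arm with a two-finger parallel gripper is mounted at the origin on a cart in front of the work surface, level with it; the furniture and walls round the work are solid. World frame = base frame: x ahead of the robot, y to its left, z up, the work surface at z = 0. Lengths are in mm, angles in rad, forces in N, time in s.
With the tool pointing down it reaches from about 300 to 850 mm from the base axis. Payload 4.2 kg.
Tool frame: the origin (TCP) lies midway between the tips of the shut fingers; the grasp point (between the pads) lies 19 mm behind it; z points along the fingers, y is the direction in which the jaws open and shut (so a half turn about z gives the same grasp; the last joint's range is limited). The gripper opens to 91 mm and grips with 3 to 60 N. Pads are 32 mm wide; open, the fingers measure 118 mm over their backs; the gripper's body (76 mm by 178 mm) begins 60 mm behind the grasp point.
Start: joints at [1.29, 0.32, 1.565, -0, 1.257, -0.02], TCP at [148.267, 555.572, 213.976] pointing down, gripper open.
Joint ranges: [-3.11, 3.11], [-0.84, 2.01], [0.21, 2.61], [-1.34, 4.49], [0.05, 2.63], [-2.56, 2.56]. Speed limits (rad/s): [2.57, 2.57, 3.14, 3.14, 3.14, 3.14].

## Interface

Orientations are given as [roll, pitch, yaw] about the fixed x, y, z axes, in that order (R = Rz(yaw) Ry(pitch) Rx(roll)).
In Python, from plant import ctrl gives the robot as it stands.
- The arm moves only by the tool move_arm, never from a script. Its argument "increments" is a list of rows, each an object of numbers: "grip": the gripper command: -1 is shut, 1 is fully open, values between are in proportion; "tx", "ty", "tz": the shift along the tool's x, y, z as a fraction of full scale; "yaw": the turn about the tool's z as a fraction of full scale. In form: [{"grip": .., "tx": .., "ty": .., "tz": .., "yaw": ..}, ...]. A call has 1 to 8 rows; each row is the pose to reach, as a shift and turn from the pose measured when the call began, along the tool's axes at that moment, turning the shorter way round; what a row does not reach only later rows make up. Full scale, the value 1, is 300 mm for a shift and 2 pi rad for a turn. A row lasts 1/12 s, in which the tool goes at most 41.7 mm and 7.16 degrees, less where a joint would pass 70% of its speed; a pose out of reach is approached as far as the arm can. A call with a number of a shift or a turn outside -1 to 1 is refused whole. A call with a gripper value outside its range is refused whole. The fingers move at their own pace and stop on an object; "squeeze" is the grip in N (left out, the last holds). Time passes only in rows, so rows that repeat a pose let the fingers close. It gives the time, the measured TCP pose, the force and the opening at its end, in the units of the state.
- ctrl.sense(): the state, without advancing time (a new reading comes with each control period).
- ctrl.get_image(name): name is "side" or "top" or "wrist"; returns a dict with "color" (384x512x3 uint8, blue, green, red), "z_map" (384x512 float32, mm along the optical axis (not along the pixel's ray), 0 where there is no reading), "fx", "fy", "cx", "cy" (pixels), "distortion" ([k1, k2, p1, p2, k3] as OpenCV has them; the pictures are not rectified), "position" and "orientation" of the camera in the world. Camera axes: x right, y up, looking along -z (the intrinsics and any distortion apply to the point x, -y, -z); pixel columns grow to the right and rows downward; lengths in mm; the calibration is good to about 2 mm. A picture is of the moment at which its call begins.
- ctrl.sign_off(): hands the job in, once; it reports no verdict.
The state is a dict: "time_s": time; "joints": joint angles; "joint_velocities": joint speeds; "tau": joint torques, N m; "ee_pos": TCP position; "ee_rot": TCP orientation; "contact_force": force on the tool from outside, world axes, zero at the start; "moment": the same for the moment, N m; "opening": opening from 0.0 (shut) to 1.0 (fully open).
Only numpy, scipy, OpenCV 4.12 (cv2) and the standard library are available. Lean on these libraries where they do the work, as an engineer would, in place of code of your own. Each camera call takes 0.05 s, during which the arm holds its last target. There are 200 camera calls.

## Working session

There is one attempt and no reset: what is moved stays moved. The work goes in short steps, Python scripts to look and compute and a tool call to move; the robot and the scene stay as the last step left them, time stands still between calls to the robot, and variables do not carry over. Pictures are saved under pics/ and viewed, about 8 in all and at most 12, crops included, and the job is handed in when it is done.

Besides the shell and the picture viewer there is one more tool, called after ">>>" as name([rows], argument=value, ...), one row to a line, values as JSON. move_arm: Moves the arm, as the interface text tells. Its arguments: {"type":"object","properties":{"increments":{"type":"array","items":{"type":"object","properties":{"grip":{"type":"number"},"tx":{"type":"number","minimum":-1,"maximum":1},"ty":{"type":"number","minimum":-1,"maximum":1},"tz":{"type":"number","minimum":-1,"maximum":1},"yaw":{"type":"number","minimum":-1,"maximum":1}}}},"squeeze":{"type":"number"}},"required":["increments"]}

```bash
mkdir -p pics; cat > h.py <<'E'
import numpy as np, cv2
from scipy.spatial.transform import Rotation as R
from plant import ctrl
def rot(o):
    o=np.array(o,float)
    if o.shape==(3,3): return o
    return R.from_euler('xyz',o).as_matrix() if o.size==3 else R.from_quat(o).as_matrix()
def cloud(im):
    z=im['z_map']; h,w=z.shape
    v,u=np.mgrid[:h,:w]
    K=np.array([[im['fx'],0,im['cx']],[0,im['fy'],im['cy']],[0,0,1]])
    n=cv2.undistortPoints(np.stack([u.ravel(),v.ravel()],1).astype(np.float64)[:,None],K,np.array(im['distortion'],float))[:,0]
    n=n.reshape(h,w,2)
    p=np.stack([n[...,0]*z,-n[...,1]*z,-z],-1)
    P=p@rot(im['orientation']).T+np.array(im['position'])
    P[z==0]=np.nan
    return P
def grab(name):
    im=ctrl.get_image(name); return im,cloud(im)
E
python3 - <<'E'
from h import *
for n in ('top','side'):
    im,P=grab(n); cv2.imwrite(f'pics/{n}0.png',im['color']); np.savez(f'pics/{n}0.npz',P=P,c=im['color'])
    print(n,im['position'],im['orientation'],im['fx'])
print(ctrl.sense())
E
python3 -c "
import cv2,numpy as np
a=cv2.imread('pics/top0.png');cv2.imwrite('pics/top0b.png',cv2.resize(a,(800,600)))"
```

```text
top [ 428.73668841  -49.60223891 1142.14976907] [ 0.09652457 -0.01590889 -1.58759381] 393.6935704031711
side [469.51738432 986.61351104 595.7729652 ] [ 1.1208259  -0.01338497 -3.0784857 ] 357.484144268138
{'time_s': 0.1, 'joints': array([ 1.28999704e+00,  3.20195316e-01,  1.56552900e+00, -5.69960237e-07,
        1.25737361e+00, -2.00237968e-02]), 'joint_velocities': array([-0.00030279, -0.00093833, -0.00388717, -0.00128742, -0.00079743,
        0.00097942]), 'tau': array([ 4.36751507e-04, -4.13331199e+01, -2.32507896e+01,  7.28739705e-02,
        4.20718349e-02, -5.32403374e-05]), 'ee_pos': array([148.14449166, 555.13876359, 213.23398108]), 'ee_rot': array([-3.14008767e+00, -2.95974601e-05,  2.88081732e+00]), 'contact_force': array([ 0.52922854,  0.12563701, -0.31991774]), 'moment': array([ 0.03129009,  0.00805723, -0.00688529]), 'opening': 1.0048718580612608}
```

View pics/top0b.png

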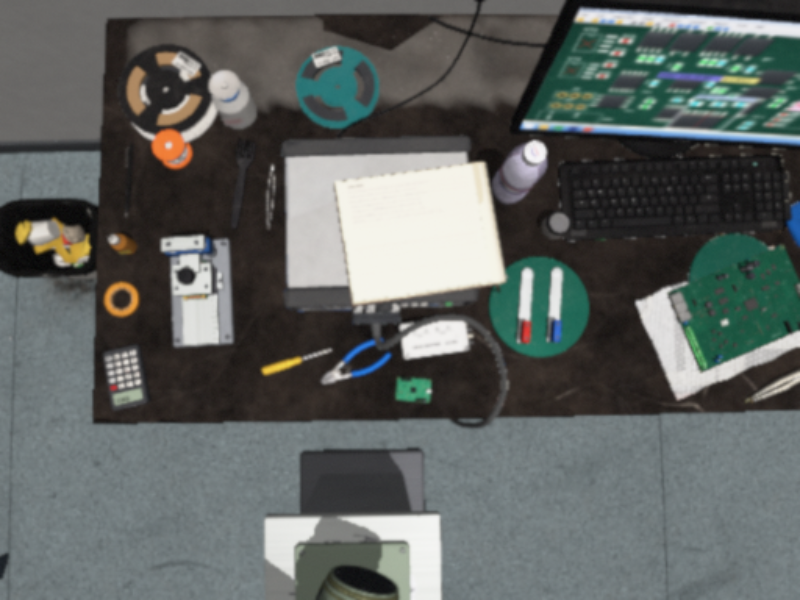

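View pics/side0.png

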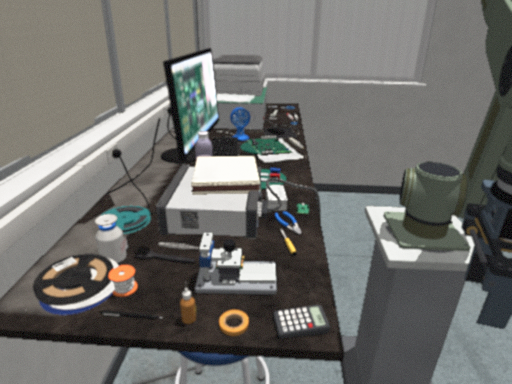

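The top view (800x600) shows the red handle at (524,331) with its tip near (528,268), the blue handle at (556,331), the plate centre at (539,307), the stand at (200,290) and the knob at (186,275). Next I'll turn these into positions.

```bash
python3 - <<'E'
from h import *
d=np.load('pics/top0.npz');P=d['P'];c=d['c'].astype(int)
def at(u,v): # 800x600 px
    return P[int(v*.64),int(u*.64)].round(1)
for n,p in dict(red=(524,331),blue=(556,331),redtip=(527,275),bluetip=(557,275),plate=(541,310),knob=(186,275),shelf=(197,325),base1=(225,330),nb=(420,230),box=(435,340),desk=(250,330)).items(): print(n,at(*p))
B,G,Rr=c[...,0],c[...,1],c[...,2]
hsv=cv2.cvtColor(d['c'],cv2.COLOR_BGR2HSV)
# plate
reg=np.zeros(B.shape,bool); reg[160:232,308:382]=1
m=reg&(hsv[...,0]>65)&(hsv[...,0]<95)&(hsv[...,1]>120)&(hsv[...,2]>50)
q=P[m]; (cx,cy),r=cv2.minEnclosingCircle(q[:,:2].astype(np.float32)); print('plate',cx,cy,r,np.median(q[:,2]))
def rect(m,n):
    q=P[m]; q=q[~np.isnan(q[:,0])]; print(n,len(q),cv2.minAreaRect(q[:,:2].astype(np.float32)),q.mean(0).round(1),np.median(q[:,2]))
    return q
rect(reg&(Rr>120)&(G<70)&(B<90),'red'); rect(reg&(B>110)&(Rr<70)&(hsv[...,0]>100),'blue')
w=reg&(c.min(-1)>140)
n,l=cv2.connectedComponents(w.astype(np.uint8))
for i in range(1,n):
    if (l==i).sum()>20:
        q=rect(l==i,'strip%d'%i); vx=cv2.fitLine(q[:,:2].astype(np.float32),2,0,.01,.01).ravel(); print(vx, q[:,0].min(),q[:,0].max())
reg2=np.zeros(B.shape,bool); reg2[140:230,95:155]=1
z=P[...,2]
sh=reg2&(abs(z-26)<5)&(c.min(-1)>150); q=rect(sh,'shelf'); print(cv2.fitLine(q[:,:2].astype(np.float32),2,0,.01,.01).ravel())
a=reg2&(z>8)&(z<140); rect(a,'stand')
k=reg2&(z>98)&(z<118);rect(k,'98-118')
cv2.imwrite('pics/c.png',cv2.resize(d['c'][140:240,90:190],(600,600),interpolation=cv2.INTER_CUBIC))
print(z[150:226:3,104:152:3].round(0).tolist().__repr__().replace('],','],\n'))
E
```

```text
red [ 478.  -312.8   40.5]
blue [ 477.  -369.3   42.2]
redtip [ 580.8 -328.7   14.6]
bluetip [ 580.  -384.6   14.7]
plate [ 517.  -355.1    5. ]
knob [575.8 271.5 114.7]
shelf [496.5 277.4  27.6]
base1 [487.7 228.6  17.8]
nb [ 641.8 -120.7  141.5]
box [ 463.8 -151.2   44.4]
desk [nan nan nan]
plate 525.1874389648438 -351.3738708496094 96.43740844726562 nan
red 42 ((474.42950439453125, -315.37396240234375), (11.929850578308105, 33.82553482055664), 77.50437927246094) [ 474.1 -314.7   41.5] 41.580448583380075
blue 55 ((475.0040588378906, -378.8501281738281), (24.6600399017334, 36.75666427612305), 86.44432830810547) [ 474.6 -373.7   38.8] 41.2424333890649
strip1 312 ((586.1270751953125, -253.10720825195312), (63.59498977661133, 74.2926254272461), 11.251361846923828) [ 578.5 -241.1  133.3] 136.6603932462578
[ 9.9285936e-01 -1.1929083e-01  5.7848254e+02 -2.4105949e+02] 549.7674477957935 624.4165995380048
strip2 241 ((547.5214233398438, -325.74603271484375), (23.726696014404297, 98.39009857177734), 84.61811065673828) [ 545.4 -325.2   14.3] 14.69225947166592
[ 9.94512022e-01 -1.04622394e-01 
[... 2673 characters left out ...]
.0, 27.0, 20.0, 15.0, 18.0, -2.0],
 [1.0, 5.0, 16.0, 14.0, 16.0, 30.0, 28.0, 25.0, 27.0, 27.0, 26.0, 29.0, 13.0, 18.0, 15.0, 4.0],
 [-2.0, -1.0, 15.0, 18.0, 15.0, 28.0, 26.0, 26.0, 25.0, 26.0, 25.0, 29.0, 15.0, 18.0, 14.0, 7.0],
 [-1.0, 0.0, 14.0, 14.0, 15.0, 28.0, 26.0, 25.0, 25.0, 26.0, 28.0, 27.0, 20.0, 16.0, 19.0, 10.0],
 [6.0, -2.0, -2.0, 19.0, 18.0, 27.0, 27.0, 29.0, 28.0, 25.0, 24.0, 27.0, 23.0, 17.0, 20.0, 11.0],
 [-1.0, 1.0, 1.0, 14.0, 21.0, 29.0, 25.0, 30.0, 25.0, 27.0, 27.0, 26.0, 18.0, 16.0, 15.0, 11.0],
 [-1.0, 6.0, 3.0, 4.0, 4.0, -2.0, 1.0, 3.0, 3.0, 2.0, -2.0, 1.0, 3.0, 3.0, 0.0, -4.0],
 [-5.0, -2.0, 0.0, -0.0, 4.0, 2.0, -2.0, -1.0, -1.0, -1.0, -1.0, -0.0, 2.0, 1.0, 2.0, 4.0]]
```

View pics/c.png

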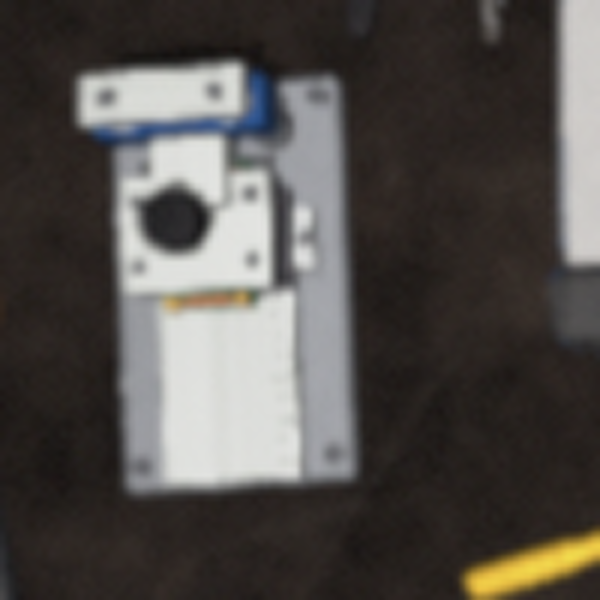

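The crop shows the knob centre at (176,218), the shelf front corners at (163,482) and (300,480), and the right base edge from (337,75) to (355,478). I'll project these onto planes of known height.

```bash
cat >> h.py <<'E'
def onplane(im,pts,z):
    K=np.array([[im['fx'],0,im['cx']],[0,im['fy'],im['cy']],[0,0,1]])
    n=cv2.undistortPoints(np.array(pts,float)[:,None],K,np.array(im['distortion'],float))[:,0]
    d=np.c_[n[:,0],-n[:,1],-np.ones(len(n))]@rot(im['orientation']).T
    o=np.array(im['position']); return o+d*((z-o[2])/d[:,2])[:,None]
E
python3 - <<'E'
from h import *
im,P=grab('top')
f=lambda p,z:onplane(im,[((a+.5)/6-.5+90,(b+.5)/6-.5+140) for a,b in p],z).round(1)
s=f([(163,482),(300,480),(293,290),(163,310)],26); print('shelf',s)
b=f([(337,75),(355,478),(128,492),(120,300)],17); print('base',b)
print('knob',f([(176,218)],110))
t=f([(78,76),(243,64),(245,120),(80,128)],119); print('tie',t)
for a,c in ((s[1],s[2]),(b[1],b[0]),(b[2],b[3])): print(np.arctan2(*(c-a)[[1,0]]))
for a,c in ((t[1],t[0]),(t[2],t[3]),(s[1],s[0]),(b[1],b[2])): print(np.arctan2(*(c-a)[[1,0]])-np.pi/2)
z=P[...,2];m=np.zeros(z.shape,bool);m[172:180,114:125]=1;m&=z>105
print('knobtop',np.nanmedian(P[m],0), m.sum())
E
```

```text
shelf [[463.2 303.9  26. ]
 [463.2 239.   26. ]
 [553.4 243.1  26. ]
 [544.8 305.   26. ]]
base [[658.6 225.3  17. ]
 [464.  215.1  17. ]
 [458.9 323.4  17. ]
 [550.8 328.7  17. ]]
knob [[576.7 273.2 110. ]]
tie [[639.2 314.9 119. ]
 [643.3 242.  119. ]
 [618.3 240.7 119. ]
 [616.  313.5 119. ]]
0.04542327942157696
0.0523672886074936
0.057607571115243825
0.056182239850100846
0.031582901301366206
0.0
0.04705664899553308
knobtop [576.38688055 274.12607854 112.99322937] 71
```

```bash
cat >> h.py <<'E'
def plan(targets,pose=None):
    if pose is None:
        s=ctrl.sense(); pose=(s['ee_pos'],s['ee_rot'])
    p,r=np.array(pose[0],float),rot(pose[1])
    for t in targets:
        q=np.array(t[:3],float); d=r.T@(q-p)/300
        yw=np.arctan2(r[1,0],r[0,0]); dy=(t[3]-yw+np.pi)%(2*np.pi)-np.pi
        print(t,'t=',d.round(4),'yaw',round(-dy/2/np.pi,4),'rows',np.linalg.norm(q-p)/41.7,abs(dy)/.125)
        p=q; r=R.from_euler('xyz',[np.pi,0,t[3]]).as_matrix()
E
python3 - <<'E'
from h import *
plan([(380,380,240,1.95),(480,60,240,.95),(470,-200,240,-.05),(470,-318,200,-.105)])
E
```

```text
(380, 380, 240, 1.95) t= [-0.8973 -0.365  -0.0884] yaw 0.1481 rows 6.997823056323491 7.44622066362016
(480, 60, 240, 0.95) t= [-1.1143 -0.0852 -0.    ] yaw 0.1592 rows 8.039834347357415 8.0
(470, -200, 240, -0.05) t= [-0.7243  0.477   0.    ] yaw 0.1592 rows 6.239621981418554 8.0
(470, -318, 200, -0.105) t= [0.0197 0.3928 0.1333] yaw 0.0088 rows 2.987897962047486 0.4400000000000013
```

>>> move_arm([
  {"grip":1,"tx":-0.9,"ty":-0.365,"tz":-0.09,"yaw":0.148},
  {"grip":1,"tx":-0.9,"ty":-0.365,"tz":-0.09,"yaw":0.148},
  {"grip":1,"tx":-0.9,"ty":-0.365,"tz":-0.09,"yaw":0.148},
  {"grip":1,"tx":-0.9,"ty":-0.365,"tz":-0.09,"yaw":0.148},
  {"grip":1,"tx":-0.9,"ty":-0.365,"tz":-0.09,"yaw":0.148},
  {"grip":1,"tx":-0.9,"ty":-0.365,"tz":-0.09,"yaw":0.148},
  {"grip":1,"tx":-0.9,"ty":-0.365,"tz":-0.09,"yaw":0.148},
  {"grip":1,"tx":-0.9,"ty":-0.365,"tz":-0.09,"yaw":0.148},
])

```text
time_s: 0.82
ee_pos: [386.2, 375.8, 241.0]
ee_rot: [3.139, 0.004, 1.94]
contact_force: [0.3, 1.2, -0.6]
opening: 0.997
```

>>> move_arm([
  {"grip":1,"tx":-1,"ty":-0.08,"tz":0,"yaw":0.16},
  {"grip":1,"tx":-1,"ty":-0.08,"tz":0,"yaw":0.16},
  {"grip":1,"tx":-1,"ty":-0.08,"tz":0,"yaw":0.16},
  {"grip":1,"tx":-1,"ty":-0.08,"tz":0,"yaw":0.16},
  {"grip":1,"tx":-1,"ty":-0.08,"tz":0,"yaw":0.16},
  {"grip":1,"tx":-1,"ty":-0.08,"tz":0,"yaw":0.16},
  {"grip":1,"tx":-1,"ty":-0.08,"tz":0,"yaw":0.16},
  {"grip":1,"tx":-1,"ty":-0.08,"tz":0,"yaw":0.16},
])

```text
time_s: 1.48
ee_pos: [472.7, 82.8, 242.0]
ee_rot: [3.135, 0.002, 0.941]
contact_force: [0.4, 0.3, -0.1]
opening: 1.002
```

```bash
python3 - <<'E'
from h import *
s=ctrl.sense();print(s['ee_pos'],s['ee_rot'],s['time_s'])
plan([(470,-200,230,-.05),(465,-318,200,-.105)])
E
```

```text
[472.65801789  82.83441364 241.98070923] [3.13545828e+00 1.92532735e-03 9.41028781e-01] 1.4833
(470, -200, 230, -0.05) t= [-0.7671  0.5478  0.0448] yaw 0.1577 rows 6.788981446084254 7.928230250964376
(465, -318, 200, -0.105) t= [0.003  0.3937 0.1   ] yaw 0.0088 rows 2.922217576756903 0.4400000000000013
```

>>> move_arm([
  {"grip":1,"tx":-0.765,"ty":0.55,"tz":0.04,"yaw":0.158},
  {"grip":1,"tx":-0.765,"ty":0.55,"tz":0.04,"yaw":0.158},
  {"grip":1,"tx":-0.765,"ty":0.55,"tz":0.04,"yaw":0.158},
  {"grip":1,"tx":-0.765,"ty":0.55,"tz":0.04,"yaw":0.158},
  {"grip":1,"tx":-0.765,"ty":0.55,"tz":0.04,"yaw":0.158},
  {"grip":1,"tx":-0.765,"ty":0.55,"tz":0.04,"yaw":0.158},
  {"grip":1,"tx":-0.765,"ty":0.55,"tz":0.04,"yaw":0.158},
  {"grip":1,"tx":-0.765,"ty":0.55,"tz":0.04,"yaw":0.158},
])

```text
time_s: 2.15
ee_pos: [470.5, -206.0, 230.7]
ee_rot: [3.133, -0.004, -0.061]
contact_force: [0.2, -0.2, 0.7]
opening: 1.003
```

>>> move_arm([
  {"grip":1,"tx":0.003,"ty":0.394,"tz":0.1,"yaw":0.009},
  {"grip":1,"tx":0.003,"ty":0.394,"tz":0.1,"yaw":0.009},
  {"grip":1,"tx":0.003,"ty":0.394,"tz":0.1,"yaw":0.009},
  {"grip":1,"tx":0.003,"ty":0.394,"tz":0.1,"yaw":0.009},
  {"grip":1,"tx":0.003,"ty":0.394,"tz":0.1,"yaw":0.009},
  {"grip":1,"tx":0.003,"ty":0.394,"tz":0.1,"yaw":0.009},
])

```text
time_s: 2.65
ee_pos: [464.0, -323.8, 201.3]
ee_rot: [3.135, -0.003, -0.119]
contact_force: [-0.9, 0.2, -0.7]
opening: 0.999
```

```bash
python3 - <<'E'
from h import *
im,P=grab('wrist'); cv2.imwrite('pics/w1.png',im['color']); np.savez('pics/w1.npz',P=P,c=im['color'])
s=ctrl.sense();print(s['ee_pos'],s['ee_rot'],s['time_s'],im['position'],im['orientation'])
E
```

```text
[ 464.23398261 -323.32341608  201.73119166] [ 3.1344938  -0.0038635  -0.11733758] 2.7 [ 536.97891166 -332.14649782  371.10592222] [-0.26297788 -0.00680092 -1.68918527]
```

View pics/w1.png

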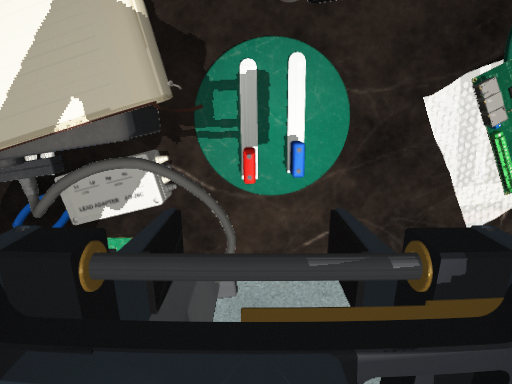

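The wrist view shows the red handle top at (249,165) with its tip at (248,58), and the blue handle at (298,160). Both lie on the green plate centred near (272,115).

```bash
python3 - <<'E'
from h import *
im,_=grab('wrist'); d=np.load('pics/w1.npz');c=im['color'].astype(int)
hsv=cv2.cvtColor(im['color'],cv2.COLOR_BGR2HSV)
m=np.zeros(c.shape[:2],bool);m[140:190,235:265]=1
m&=(c[...,2]>90)&(c[...,1]<70)&(c[...,0]<70)
v,u=np.nonzero(m);pts=np.stack([u,v],1)
print('z',np.nanmedian(d['P'][m][:,2]))
q=onplane(im,pts,41)[:,:2].astype(np.float32);print('red',cv2.minAreaRect(q),q.mean(0),cv2.fitLine(q,2,0,.01,.01).ravel())
print('tip',onplane(im,[(248.5,58)],15))
e=onplane(im,[(240,75),(256,75),(241,140),(258,140)],15);print(e.round(1), (e[0]+e[1])/2,(e[2]+e[3])/2)
m=(hsv[...,0]>65)&(hsv[...,0]<95)&(hsv[...,1]>120); m[:,:190]=0;m[:,355:]=0;m[200:]=0
v,u=np.nonzero(m);q=onplane(im,np.stack([u,v],1),9)[:,:2].astype(np.float32);print('plate',cv2.minEnclosingCircle(q))
E
```

```text
z 39.68027138450282
red ((478.9166259765625, -320.4762268066406), (12.585187911987305, 40.040218353271484), 83.21499633789062) [ 478.88986 -320.0973 ] [ 9.9413484e-01 -1.0814750e-01  4.7888980e+02 -3.2009729e+02]
tip [[ 596.51934649 -333.47162271   15.        ]]
[[ 579.5 -321.7   15. ]
 [ 577.4 -339.7   15. ]
 [ 506.4 -313.4   15. ]
 [ 504.  -333.5   15. ]] [ 578.45495168 -330.68858401   15.        ] [ 505.2267753  -323.46730521   15.        ]
plate ((525.1697998046875, -353.26019287109375), 93.54430389404297)
```

```bash
python3 - <<'E'
from h import *
plan([(478.5,-320.2,80,-.11),(478.5,-320.2,18,-.11)])
E
```

```text
(478.5, -320.2, 80, -0.11) t= [ 0.0437 -0.0179  0.4068] yaw -0.001 rows 2.94641958572731 0.05170321231375752
(478.5, -320.2, 18, -0.11) t= [-0.     -0.      0.2067] yaw -0.0 rows 1.4868105515587529 0.0
```

>>> move_arm([
  {"grip":-0.1,"tx":0.044,"ty":-0.018,"tz":0.1,"yaw":-0.001},
  {"grip":-0.1,"tx":0.044,"ty":-0.018,"tz":0.2,"yaw":-0.001},
  {"grip":-0.1,"tx":0.044,"ty":-0.018,"tz":0.3,"yaw":-0.001},
  {"grip":-0.1,"tx":0.044,"ty":-0.018,"tz":0.4,"yaw":-0.001},
  {"grip":-0.1,"tx":0.044,"ty":-0.018,"tz":0.4,"yaw":-0.001},
  {"grip":-0.1,"tx":0.044,"ty":-0.018,"tz":0.4,"yaw":-0.001},
  {"grip":-0.1,"tx":0.044,"ty":-0.018,"tz":0.4,"yaw":-0.001},
  {"grip":-0.1,"tx":0.044,"ty":-0.018,"tz":0.4,"yaw":-0.001},
], squeeze=15)

```text
time_s: 3.42
ee_pos: [480.2, -320.7, 84.6]
ee_rot: [3.132, -0.009, -0.11]
contact_force: [-0.0, 0.4, 0.4]
opening: 0.461
```

```bash
python3 - <<'E'
from h import *
s=ctrl.sense();print(s)
plan([(478.5,-320.2,18,-.11)])
E
```

```text
{'time_s': 3.4167, 'joints': array([-0.60613216,  0.42719818,  1.75087787, -0.00557936,  0.9512415 ,
        1.07744979]), 'joint_velocities': array([-0.00463573,  0.00092277,  0.00324123, -0.00054917, -0.00360675,
       -0.00079935]), 'tau': array([ 1.08563751e-01, -4.27007747e+01, -1.93082178e+01,  4.53104870e-02,
       -6.98116701e-02,  1.64439516e-03]), 'ee_pos': array([ 480.20734532, -320.73123639,   84.63242296]), 'ee_rot': array([ 3.13174718, -0.00863482, -0.10953121]), 'contact_force': array([-0.0268905 ,  0.36154837,  0.36707748]), 'moment': array([-0.04369679,  0.16840324,  0.06359202]), 'opening': 0.46075381434490087}
(478.5, -320.2, 18, -0.11) t= [-0.0078 -0.0033  0.222 ] yaw 0.0001 rows 1.598475066440529 0.0037503273245320656
```

>>> move_arm([
  {"grip":-0.1,"tx":-0.008,"ty":-0.003,"tz":0.06},
  {"grip":-0.1,"tx":-0.008,"ty":-0.003,"tz":0.12},
  {"grip":-0.1,"tx":-0.008,"ty":-0.003,"tz":0.18},
  {"grip":-0.1,"tx":-0.008,"ty":-0.003,"tz":0.21},
  {"grip":-0.1,"tx":-0.008,"ty":-0.003,"tz":0.215},
  {"grip":-0.1,"tx":-0.008,"ty":-0.003,"tz":0.218},
  {"grip":-0.1,"tx":-0.008,"ty":-0.003,"tz":0.218},
])

```text
$.increments[0]: bad value
```

```bash
python3 - <<'E'
from h import *
s=ctrl.sense();print(s['ee_pos'],s['ee_rot'],s['contact_force'],s['joint_velocities'].round(3))
E
```

```text
[ 480.20734532 -320.73123639   84.63242296] [ 3.13174718 -0.00863482 -0.10953121] [-0.0268905   0.36154837  0.36707748] [-0.005  0.001  0.003 -0.001 -0.004 -0.001]
```

Yaw seems to be required in every row.

>>> move_arm([
  {"grip":-0.1,"tx":-0.008,"ty":-0.003,"tz":0.06,"yaw":0},
  {"grip":-0.1,"tx":-0.008,"ty":-0.003,"tz":0.12,"yaw":0},
  {"grip":-0.1,"tx":-0.008,"ty":-0.003,"tz":0.18,"yaw":0},
  {"grip":-0.1,"tx":-0.008,"ty":-0.003,"tz":0.21,"yaw":0},
  {"grip":-0.1,"tx":-0.008,"ty":-0.003,"tz":0.215,"yaw":0},
  {"grip":-0.1,"tx":-0.008,"ty":-0.003,"tz":0.218,"yaw":0},
  {"grip":-0.1,"tx":-0.008,"ty":-0.003,"tz":0.218,"yaw":0},
])

```text
time_s: 4.0
ee_pos: [479.2, -320.8, 20.4]
ee_rot: [3.131, -0.011, -0.11]
contact_force: [-0.6, -0.6, 0.4]
opening: 0.45
```

```bash
python3 - <<'E'
from h import *
s=ctrl.sense();print(s['ee_pos'],s['ee_rot'],s['contact_force'],s['joint_velocities'].round(3))
plan([(478.5,-320.2,18,-.11)])
E
```

```text
[ 479.21188878 -320.83847595   20.41074153] [ 3.13069396 -0.01061186 -0.10959649] [-0.58655717 -0.60946261  0.38866205] [ 0.001 -0.004 -0.003 -0.    -0.     0.001]
(478.5, -320.2, 18, -0.11) t= [-0.0027 -0.0019  0.008 ] yaw 0.0001 rows 0.06219364200173393 0.0032280575330609906
```

>>> move_arm([
  {"grip":-1,"tx":-0.002,"ty":-0.001,"tz":0.005,"yaw":0},
  {"grip":-1,"tx":-0.002,"ty":-0.001,"tz":0.005,"yaw":0},
  {"grip":-1,"tx":-0.002,"ty":-0.001,"tz":0.005,"yaw":0},
  {"grip":-1,"tx":-0.002,"ty":-0.001,"tz":0.005,"yaw":0},
  {"grip":-1,"tx":-0.002,"ty":-0.001,"tz":0.005,"yaw":0},
  {"grip":-1,"tx":-0.002,"ty":-0.001,"tz":0.005,"yaw":0},
  {"grip":-1,"tx":-0.002,"ty":-0.001,"tz":0.005,"yaw":0},
  {"grip":-1,"tx":-0.002,"ty":-0.001,"tz":0.005,"yaw":0},
], squeeze=25)

```text
time_s: 4.67
ee_pos: [478.8, -320.6, 19.3]
ee_rot: [3.131, -0.011, -0.11]
contact_force: [-1.0, 0.6, 4.9]
opening: 0.151
```

```bash
python3 - <<'E'
from h import *
s=ctrl.sense();print(s['ee_pos'],s['ee_rot'],s['contact_force'],s['opening']*91)
p=s['ee_pos']
plan([(p[0],p[1],250,-.11),(450,-40,250,0.0),(440,255,230,.05)])
E
```

```text
[ 478.82348546 -320.56377999   19.2643628 ] [ 3.1305125  -0.01104477 -0.10957263] [-1.01225192  0.56465179  4.87621027] 13.783983892373703
(np.float64(478.823485460606), np.float64(-320.56377999445766), 250, -0.11) t= [ 0.0085  0.0085 -0.769 ] yaw 0.0001 rows 5.533228709819184 0.0034189305228089495
(450, -40, 250, 0.0) t= [-0.1982 -0.919  -0.    ] yaw -0.0175 rows 6.763560484415754 0.879999999999999
(440, 255, 230, 0.05) t= [-0.0333 -0.9833  0.0667] yaw -0.008 rows 7.094634145077705 0.3999999999999986
```

>>> move_arm([
  {"grip":-1,"tx":0,"ty":0,"tz":-0.05,"yaw":0},
  {"grip":-1,"tx":0.001,"ty":0.001,"tz":-0.15,"yaw":0},
  {"grip":-1,"tx":0.003,"ty":0.003,"tz":-0.25,"yaw":0},
  {"grip":-1,"tx":0.004,"ty":0.004,"tz":-0.36,"yaw":0},
  {"grip":-1,"tx":0.005,"ty":0.005,"tz":-0.47,"yaw":0},
  {"grip":-1,"tx":0.006,"ty":0.006,"tz":-0.58,"yaw":0},
  {"grip":-1,"tx":0.008,"ty":0.008,"tz":-0.69,"yaw":0},
  {"grip":-1,"tx":0.008,"ty":0.008,"tz":-0.77,"yaw":0},
])

```text
time_s: 5.33
ee_pos: [479.1, -320.8, 253.0]
ee_rot: [3.129, -0.014, -0.11]
contact_force: [1.2, -0.5, -0.5]
opening: 0.153
```

>>> move_arm([
  {"grip":-1,"tx":-0.02,"ty":-0.09,"tz":0,"yaw":-0.002},
  {"grip":-1,"tx":-0.04,"ty":-0.2,"tz":0,"yaw":-0.004},
  {"grip":-1,"tx":-0.07,"ty":-0.32,"tz":0,"yaw":-0.006},
  {"grip":-1,"tx":-0.1,"ty":-0.45,"tz":0,"yaw":-0.008},
  {"grip":-1,"tx":-0.13,"ty":-0.58,"tz":0,"yaw":-0.011},
  {"grip":-1,"tx":-0.16,"ty":-0.71,"tz":0,"yaw":-0.014},
  {"grip":-1,"tx":-0.18,"ty":-0.83,"tz":0,"yaw":-0.016},
  {"grip":-1,"tx":-0.2,"ty":-0.92,"tz":0,"yaw":-0.018},
])

```text
time_s: 6.0
ee_pos: [448.7, -37.4, 248.3]
ee_rot: [3.128, -0.011, 0.005]
contact_force: [0.7, -0.7, -1.0]
opening: 0.153
```

```bash
python3 - <<'E'
from h import *
s=ctrl.sense();print(s['ee_pos'],s['ee_rot'],s['contact_force'],s['opening']*91)
plan([(430,240,240,.05)])
E
```

```text
[448.71352215 -37.35204233 248.29219139] [ 3.12841491 -0.01135659  0.00514916] [ 0.69202362 -0.67062245 -0.96614669] 13.891917547360162
(430, 240, 240, 0.05) t= [-0.0579 -0.9251  0.0148] yaw -0.0071 rows 6.669215725379362 0.3588067553312584
```

>>> move_arm([
  {"grip":-1,"tx":-0.01,"ty":-0.1,"tz":0,"yaw":-0.001},
  {"grip":-1,"tx":-0.02,"ty":-0.2,"tz":0,"yaw":-0.002},
  {"grip":-1,"tx":-0.03,"ty":-0.33,"tz":0,"yaw":-0.003},
  {"grip":-1,"tx":-0.04,"ty":-0.46,"tz":0,"yaw":-0.004},
  {"grip":-1,"tx":-0.05,"ty":-0.59,"tz":0,"yaw":-0.006},
  {"grip":-1,"tx":-0.055,"ty":-0.72,"tz":0.01,"yaw":-0.007},
  {"grip":-1,"tx":-0.06,"ty":-0.85,"tz":0.015,"yaw":-0.007},
  {"grip":-1,"tx":-0.06,"ty":-0.99,"tz":0.015,"yaw":-0.007},
])

```text
time_s: 6.67
ee_pos: [428.1, 260.5, 238.9]
ee_rot: [3.127, -0.01, 0.049]
contact_force: [1.0, -0.3, -0.3]
opening: 0.15
```

>>> move_arm([
  {"grip":-1,"tx":0,"ty":0,"tz":0,"yaw":0},
  {"grip":-1,"tx":0,"ty":0,"tz":0,"yaw":0},
])

```text
time_s: 6.83
ee_pos: [427.3, 262.1, 237.8]
ee_rot: [3.126, -0.008, 0.053]
contact_force: [-0.8, -0.1, -0.7]
opening: 0.153
```

```bash
python3 - <<'E'
from h import *
im,P=grab('wrist'); cv2.imwrite('pics/w2.png',cv2.resize(im['color'],(800,600))); np.savez('pics/w2.npz',P=P,c=im['color'])
s=ctrl.sense();print(s['ee_pos'],s['ee_rot'],s['opening']*91)
E
```

```text
[427.518994   260.59828202 238.09127603] [ 3.12523032 -0.00788504  0.05123856] 14.223700897089012
```

View pics/w2.png

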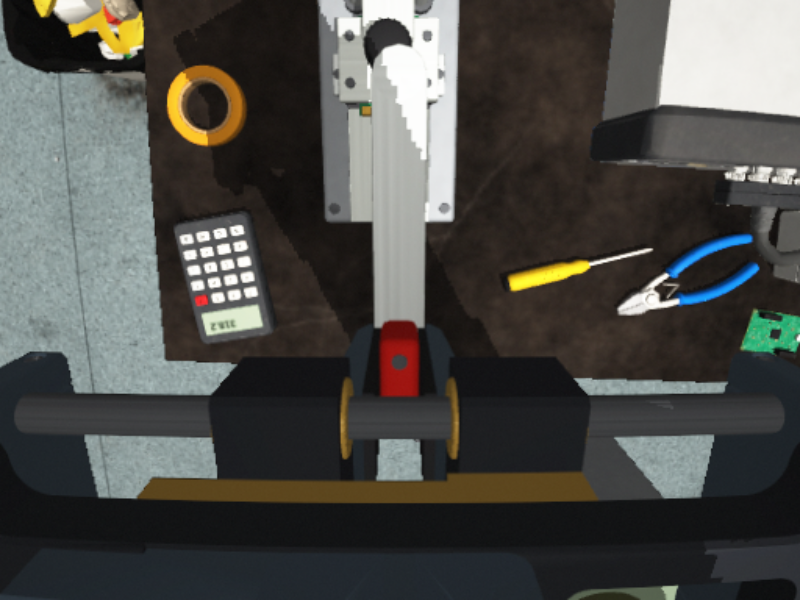

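The wrist view (800x600) shows the blade square over the stand with its tip at (398,47). The knob is at (388,38), the base front corners at (327,221) and (454,221), and the left edge of the shelf at column 349.

```bash
python3 - <<'E'
from h import *
im,_=grab('wrist'); d=np.load('pics/w2.npz');P=d['P']
f=lambda p,z:onplane(im,[((a+.5)*.64-.5,(b+.5)*.64-.5) for a,b in p],z).round(1)
print('base',f([(327,221),(454,221),(321,20),(459,20)],17.5))
print('shelf left',f([(349,215),(349,120)],26), 'right front',f([(427,215)],26))
print('knob',f([(387.5,38)],113), 'core front corners',f([(336,102),(441,102)],88))
print('tip',f([(398,47)],230+.0),'edges',f([(373,300),(424,300),(373,100),(427,100)],234.5))
z=P[...,2]
g=z[60:145:6,205:295:6].round(0).astype(int); print(g)
for r in (75,100,120,130):
    row=d['c'][r,205:295].astype(int).sum(1)//3; print(r,row.tolist())
E
```

```text
base [[461.5 318.2  17.5]
 [466.8 212.   17.5]
 [615.4 325.8  17.5]
 [621.3 219.8  17.5]]
shelf left [[468.1 299.2  26. ]
 [541.7 301.3  26. ]] right front [[471.2 235.7  26. ]]
knob [[579.3 272.3 113. ]] core front corners [[545.7 304.4  88. ]
 [549.3 236.2  88. ]]
tip [[545.1 266.1 230. ]] edges [[453.3 271.2 234.5]
 [454.2 251.4 234.5]
 [526.  274.  234.5]
 [527.1 255.  234.5]]
[[                  13                   13                   69
                    69                   69                   70
                   232                  232                  230
                   233                  232                  234
                    69                   24                   14]
 [                  13                   15                   15
  -9223372036854775808                   25                   53
                   231                  231                  232
                   232                  233                  232
                    15                   15                   15]
 [                  12                   14                   13
[... 5323 characters left out ...]
 174, 175, 178, 176, 174, 173, 173, 174, 174, 175, 175, 175, 174, 174, 172, 174, 166, 159, 176, 204, 228, 228, 228, 229, 229, 229, 229, 230, 231, 232, 232, 233, 232, 231, 214, 154, 68, 35, 35, 38]
130 [18, 19, 39, 98, 109, 116, 109, 76, 83, 77, 100, 111, 117, 117, 118, 117, 118, 118, 121, 144, 174, 172, 174, 176, 176, 176, 174, 174, 175, 176, 173, 174, 170, 156, 175, 175, 176, 179, 181, 177, 173, 170, 169, 171, 177, 180, 177, 175, 173, 171, 173, 174, 176, 173, 173, 173, 173, 172, 172, 173, 172, 173, 172, 172, 172, 172, 160, 229, 252, 243, 230, 230, 230, 230, 230, 230, 228, 188, 105, 116, 124, 174, 227, 227, 200, 141, 51, 39, 39, 38]<stdin>:9: RuntimeWarning: invalid value encountered in cast
```

```bash
python3 - <<'E'
from h import *
plan([(403.7,263.7,100,.051),(403.7,263.7,40,.051),(469.6,267.1,40,.051)])
E
```

```text
(403.7, 263.7, 100, 0.051) t= [-0.0833 -0.0246  0.4602] yaw -0.0002 rows 3.3694380099370798 0.011314990616675402
(403.7, 263.7, 40, 0.051) t= [ 0.  -0.   0.2] yaw -0.0 rows 1.4388489208633093 0.0
(469.6, 267.1, 40, 0.051) t= [ 2.2e-01 -1.0e-04 -0.0e+00] yaw -0.0 rows 1.5824376585070836 0.0
```

>>> move_arm([
  {"grip":-1,"tx":-0.083,"ty":-0.024,"tz":0.05,"yaw":0},
  {"grip":-1,"tx":-0.083,"ty":-0.024,"tz":0.15,"yaw":0},
  {"grip":-1,"tx":-0.083,"ty":-0.024,"tz":0.25,"yaw":0},
  {"grip":-1,"tx":-0.083,"ty":-0.024,"tz":0.35,"yaw":0},
  {"grip":-1,"tx":-0.083,"ty":-0.024,"tz":0.43,"yaw":0},
  {"grip":-1,"tx":-0.083,"ty":-0.024,"tz":0.46,"yaw":0},
  {"grip":-1,"tx":-0.083,"ty":-0.024,"tz":0.46,"yaw":0},
  {"grip":-1,"tx":-0.083,"ty":-0.024,"tz":0.46,"yaw":0},
])

```text
time_s: 7.6
ee_pos: [404.6, 263.0, 100.8]
ee_rot: [3.126, -0.009, 0.048]
contact_force: [-0.2, 0.0, -0.3]
opening: 0.151
```

```bash
python3 - <<'E'
from h import *
s=ctrl.sense();print(s['ee_pos'],s['ee_rot'],s['opening']*91)
plan([(403.7,263.7,40,.051)])
E
```

```text
[404.55544855 262.95313269 100.79270534] [ 3.12572213 -0.00915903  0.04804522] 13.750784279253532
(403.7, 263.7, 40, 0.051) t= [-0.0046 -0.0058  0.2025] yaw -0.0005 rows 1.4581129730079991 0.02363824597101427
```

>>> move_arm([
  {"grip":-1,"tx":-0.003,"ty":-0.006,"tz":0.05,"yaw":-0.0005},
  {"grip":-1,"tx":-0.003,"ty":-0.006,"tz":0.1,"yaw":-0.0005},
  {"grip":-1,"tx":-0.003,"ty":-0.006,"tz":0.15,"yaw":-0.0005},
  {"grip":-1,"tx":-0.003,"ty":-0.006,"tz":0.18,"yaw":-0.0005},
  {"grip":-1,"tx":-0.003,"ty":-0.006,"tz":0.202,"yaw":-0.0005},
  {"grip":-1,"tx":-0.003,"ty":-0.006,"tz":0.202,"yaw":-0.0005},
  {"grip":-1,"tx":-0.003,"ty":-0.006,"tz":0.202,"yaw":-0.0005},
])

```text
time_s: 8.18
ee_pos: [404.8, 264.0, 40.8]
ee_rot: [3.126, -0.01, 0.051]
contact_force: [-0.0, 0.9, -0.5]
opening: 0.155
```

```bash
python3 - <<'E'
from h import *
im,P=grab('wrist'); cv2.imwrite('pics/w3.png',cv2.resize(im['color'],(800,600))); np.savez('pics/w3.npz',P=P,c=im['color'])
im2,P2=grab('side'); cv2.imwrite('pics/s3.png',cv2.resize(im2['color'][200:320,150:310],(800,600),interpolation=cv2.INTER_CUBIC))
s=ctrl.sense();print(s['ee_pos'],s['ee_rot'],s['contact_force'])
plan([(469.6,267.1,40,.051)])
E
```

```text
[404.90709032 264.20208729  41.05921766] [ 3.12665749 -0.01083884  0.05114145] [ 0.24857326 -0.07547604 -1.09545223]
(469.6, 267.1, 40, 0.051) t= [0.2158 0.0013 0.0059] yaw 0.0 rows 1.5531521592584359 0.0011315755234022618
```

View pics/w3.png

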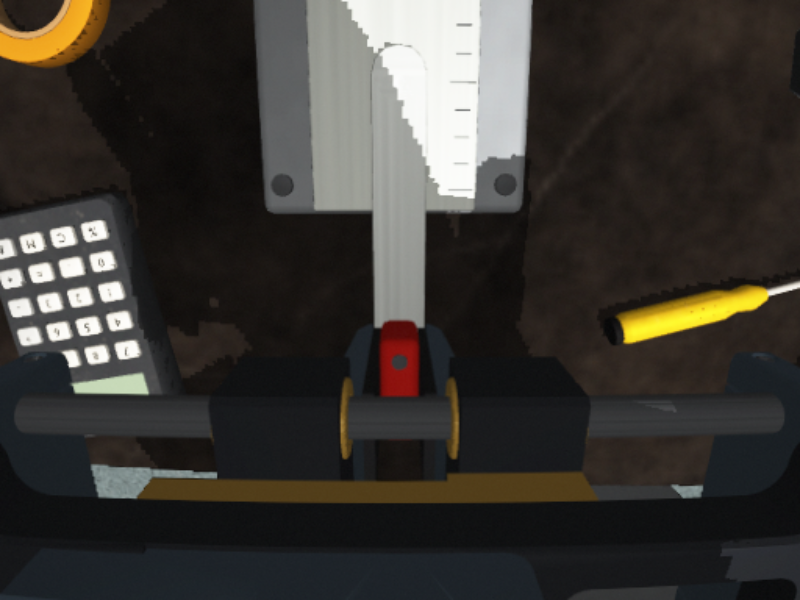

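View pics/s3.png

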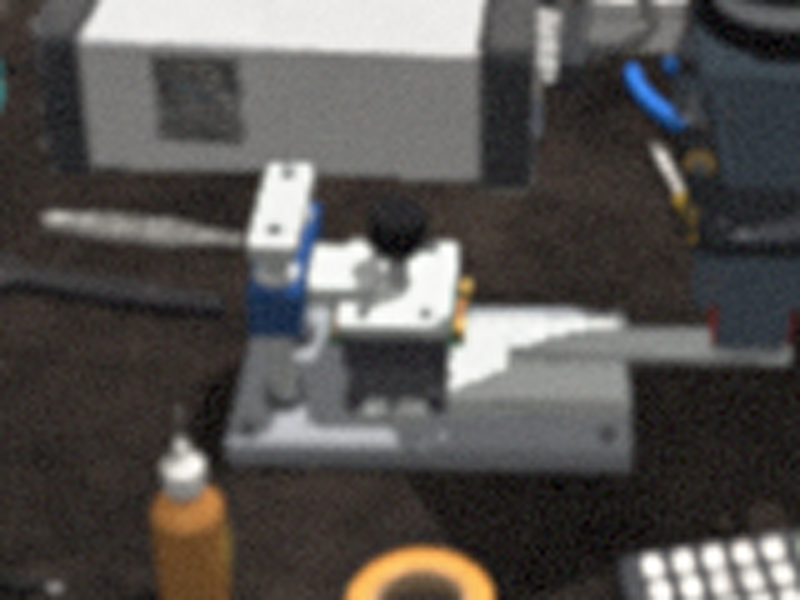

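Wrist view: the tip is at (398,45), over the shelf whose edges are at columns 310 and 477. The blade is parallel to it and about 2 mm right of centre. The side view shows the core high with a wide gap, so I'm inserting now.

>>> move_arm([
  {"grip":-1,"tx":0.03,"ty":-0.003,"tz":0.004,"yaw":0},
  {"grip":-1,"tx":0.06,"ty":-0.003,"tz":0.005,"yaw":0},
  {"grip":-1,"tx":0.09,"ty":-0.003,"tz":0.006,"yaw":0},
  {"grip":-1,"tx":0.12,"ty":-0.003,"tz":0.006,"yaw":0},
  {"grip":-1,"tx":0.15,"ty":-0.003,"tz":0.006,"yaw":0},
  {"grip":-1,"tx":0.18,"ty":-0.003,"tz":0.006,"yaw":0},
  {"grip":-1,"tx":0.205,"ty":-0.003,"tz":0.006,"yaw":0},
  {"grip":-1,"tx":0.22,"ty":-0.003,"tz":0.006,"yaw":0},
])

```text
time_s: 8.95
ee_pos: [472.2, 268.5, 39.9]
ee_rot: [3.127, -0.011, 0.051]
contact_force: [-0.0, 0.8, -0.8]
opening: 0.15
```

```bash
python3 - <<'E'
from h import *
s=ctrl.sense();print(s['ee_pos'],s['ee_rot'],s['contact_force'])
plan([(470,267.1,36.5,.051)])
E
```

```text
[472.2162038  268.54864219  39.91805054] [ 3.12691225 -0.01146545  0.0506601 ] [-0.00679135  0.81517464 -0.76894415]
(470, 267.1, 36.5, 0.051) t= [-0.0078  0.0043  0.0114] yaw -0.0001 rows 0.10368255477048507 0.0027192221932601512
```

>>> move_arm([
  {"grip":-1,"tx":0,"ty":0,"tz":0.004,"yaw":0},
  {"grip":-1,"tx":0,"ty":0,"tz":0.008,"yaw":0},
  {"grip":-1,"tx":0,"ty":0,"tz":0.011,"yaw":0},
  {"grip":-1,"tx":0,"ty":0,"tz":0.012,"yaw":0},
  {"grip":-1,"tx":0,"ty":0,"tz":0.012,"yaw":0},
])

```text
time_s: 9.37
ee_pos: [471.8, 268.4, 36.4]
ee_rot: [3.127, -0.011, 0.051]
contact_force: [0.1, -0.3, -0.4]
opening: 0.152
```

>>> move_arm([
  {"grip":-1,"tx":0,"ty":0,"tz":0.002,"yaw":0},
  {"grip":-1,"tx":0,"ty":0,"tz":0.004,"yaw":0},
  {"grip":-1,"tx":0,"ty":0,"tz":0.004,"yaw":0},
])

```text
time_s: 9.62
ee_pos: [471.8, 268.4, 36.3]
ee_rot: [3.127, -0.012, 0.051]
contact_force: [-1.7, -1.0, 6.8]
opening: 0.152
```

```bash
python3 - <<'E'
from h import *
s=ctrl.sense();print(s['ee_pos'],s['ee_rot'],s['contact_force'],s['moment'])
E
```

```text
[471.81498187 268.39939676  36.26095798] [ 3.12684506 -0.01180329  0.05110453] [-1.70964801 -1.03917624  6.78187182] [-0.2404313   0.44999068 -0.05080067]
```

>>> move_arm([
  {"grip":-0.1,"tx":0,"ty":0,"tz":0,"yaw":0},
  {"grip":-0.1,"tx":0,"ty":0,"tz":0,"yaw":0},
  {"grip":-0.1,"tx":0,"ty":0,"tz":0,"yaw":0},
  {"grip":-0.1,"tx":0,"ty":0,"tz":0,"yaw":0},
])

```text
time_s: 9.95
ee_pos: [471.7, 268.4, 36.1]
ee_rot: [3.127, -0.012, 0.051]
contact_force: [0.6, -0.2, 0.3]
opening: 0.414
```

>>> move_arm([
  {"grip":-0.1,"tx":0,"ty":0,"tz":-0.05,"yaw":0},
  {"grip":-0.1,"tx":0,"ty":0,"tz":-0.15,"yaw":0},
  {"grip":-0.1,"tx":0,"ty":0,"tz":-0.28,"yaw":0},
  {"grip":-0.5,"tx":0.1,"ty":0,"tz":-0.4,"yaw":0},
  {"grip":-1,"tx":0.2,"ty":0,"tz":-0.4,"yaw":0},
  {"grip":-1,"tx":0.3,"ty":0,"tz":-0.4,"yaw":0},
  {"grip":-1,"tx":0.34,"ty":0,"tz":-0.4,"yaw":0},
  {"grip":-1,"tx":0.355,"ty":0,"tz":-0.4,"yaw":0},
])

```text
time_s: 10.62
ee_pos: [578.6, 275.5, 156.8]
ee_rot: [3.127, -0.012, 0.05]
contact_force: [0.1, 0.7, -0.1]
opening: 0.118
```

```bash
python3 - <<'E'
from h import *
im2,P=grab('top'); cv2.imwrite('pics/t4.png',cv2.resize(im2['color'][130:240,90:200],(600,600),interpolation=cv2.INTER_CUBIC))
im,P=grab('wrist'); cv2.imwrite('pics/w4.png',im['color'])
s=ctrl.sense();print(s['ee_pos'],s['ee_rot'],s['contact_force'],s['opening'])
plan([(578.5,272.6,120,.051)])
E
```

```text
[576.44207194 275.34575489 156.38719507] [ 3.12628935 -0.00994282  0.05072749] [-0.6025507   0.28504332 -0.12292348] 0.029795331451571955
(578.5, 272.6, 120, 0.051) t= [0.0052 0.0076 0.1215] yaw -0.0 rows 0.8764658974001148 0.002180063267292809
```

View pics/w4.png

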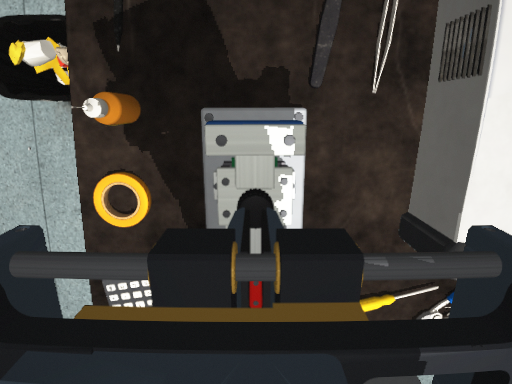

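The wrist view shows the shut fingers at (256,210) in line with the knob at (255,200), with the red handle behind them at (255,293). Lowering onto the knob.

>>> move_arm([
  {"grip":-1,"tx":0.004,"ty":0.005,"tz":0.03,"yaw":0},
  {"grip":-1,"tx":0.004,"ty":0.005,"tz":0.06,"yaw":0},
  {"grip":-1,"tx":0.004,"ty":0.005,"tz":0.09,"yaw":0},
  {"grip":-1,"tx":0.004,"ty":0.005,"tz":0.11,"yaw":0},
  {"grip":-1,"tx":0.004,"ty":0.005,"tz":0.125,"yaw":0},
  {"grip":-1,"tx":0.004,"ty":0.005,"tz":0.125,"yaw":0},
  {"grip":-1,"tx":0.004,"ty":0.005,"tz":0.125,"yaw":0},
])

```text
time_s: 11.3
ee_pos: [577.9, 273.4, 118.7]
ee_rot: [3.126, -0.01, 0.051]
contact_force: [0.1, 0.5, 1.0]
opening: 0.004
```

>>> move_arm([
  {"grip":-1,"tx":0,"ty":0,"tz":0.004,"yaw":0},
  {"grip":-1,"tx":0,"ty":0,"tz":0.008,"yaw":0},
  {"grip":-1,"tx":0,"ty":0,"tz":0.012,"yaw":0},
  {"grip":-1,"tx":0,"ty":0,"tz":0.016,"yaw":0},
  {"grip":-1,"tx":0,"ty":0,"tz":0.019,"yaw":0},
  {"grip":-1,"tx":0,"ty":0,"tz":0.021,"yaw":0},
])

```text
time_s: 11.8
ee_pos: [578.0, 273.3, 112.7]
ee_rot: [3.126, -0.01, 0.051]
contact_force: [-0.8, 0.9, 1.8]
opening: 0.006
```

>>> move_arm([
  {"grip":-1,"tx":0,"ty":0,"tz":0.003,"yaw":0},
  {"grip":-1,"tx":0,"ty":0,"tz":0.006,"yaw":0},
  {"grip":-1,"tx":0,"ty":0,"tz":0.009,"yaw":0},
  {"grip":-1,"tx":0,"ty":0,"tz":0.012,"yaw":0},
  {"grip":-1,"tx":0,"ty":0,"tz":0.015,"yaw":0},
  {"grip":-1,"tx":0,"ty":0,"tz":0.018,"yaw":0},
  {"grip":-1,"tx":0,"ty":0,"tz":0.02,"yaw":0},
])

```text
time_s: 12.38
ee_pos: [578.0, 273.3, 106.5]
ee_rot: [3.126, -0.01, 0.051]
contact_force: [-1.1, 0.5, 2.5]
opening: 0.005
```

>>> move_arm([
  {"grip":-1,"tx":0,"ty":0,"tz":0.002,"yaw":0},
  {"grip":-1,"tx":0,"ty":0,"tz":0.004,"yaw":0},
  {"grip":-1,"tx":0,"ty":0,"tz":0.005,"yaw":0},
])

```text
time_s: 12.63
ee_pos: [578.0, 273.3, 104.9]
ee_rot: [3.126, -0.01, 0.051]
contact_force: [-1.4, -0.1, 2.8]
opening: 0.004
```

>>> move_arm([
  {"grip":-1,"tx":0,"ty":0,"tz":0.002,"yaw":0},
  {"grip":-1,"tx":0,"ty":0,"tz":0.004,"yaw":0},
  {"grip":-1,"tx":0,"ty":0,"tz":0.006,"yaw":0},
])

```text
time_s: 12.88
ee_pos: [578.1, 273.3, 103.0]
ee_rot: [3.126, -0.009, 0.051]
contact_force: [-1.0, -0.3, 3.6]
opening: 0.008
```

>>> move_arm([
  {"grip":-1,"tx":0,"ty":0,"tz":0.002,"yaw":0},
  {"grip":-1,"tx":0,"ty":0,"tz":0.003,"yaw":0},
  {"grip":-1,"tx":0,"ty":0,"tz":0.003,"yaw":0},
])

```text
time_s: 13.13
ee_pos: [578.1, 273.3, 102.4]
ee_rot: [3.127, -0.01, 0.051]
contact_force: [-0.7, -0.1, 3.9]
opening: 0.006
```

>>> move_arm([
  {"grip":-1,"tx":0,"ty":0,"tz":0.002,"yaw":0},
  {"grip":-1,"tx":0,"ty":0,"tz":0.003,"yaw":0},
  {"grip":-1,"tx":0,"ty":0,"tz":0.003,"yaw":0},
])

```text
time_s: 13.38
ee_pos: [578.1, 273.3, 102.4]
ee_rot: [3.127, -0.01, 0.051]
contact_force: [-2.6, -0.2, 7.8]
opening: 0.006
```

>>> move_arm([
  {"grip":-1,"tx":0,"ty":0,"tz":0.003,"yaw":0},
  {"grip":-1,"tx":0,"ty":0,"tz":0.005,"yaw":0},
  {"grip":-1,"tx":0,"ty":0,"tz":0.005,"yaw":0},
  {"grip":-1,"tx":0,"ty":0,"tz":0.005,"yaw":0},
])

```text
time_s: 13.72
ee_pos: [578.1, 273.3, 102.3]
ee_rot: [3.127, -0.011, 0.051]
contact_force: [-3.0, -1.8, 10.3]
opening: 0.005
```

Force rose to 10 N with the height steady at 102.3 mm, so the core is seated with a gap of about 6 mm. Lifting off and going back to the handle.

>>> move_arm([
  {"grip":-1,"tx":0,"ty":0,"tz":-0.03,"yaw":0},
  {"grip":-1,"tx":0,"ty":0,"tz":-0.1,"yaw":0},
  {"grip":-0.5,"tx":-0.02,"ty":0,"tz":-0.17,"yaw":0},
  {"grip":-0.1,"tx":-0.1,"ty":0,"tz":-0.17,"yaw":0},
  {"grip":-0.1,"tx":-0.2,"ty":0,"tz":-0.17,"yaw":0},
  {"grip":-0.1,"tx":-0.3,"ty":0,"tz":-0.15,"yaw":0},
  {"grip":-0.1,"tx":-0.35,"ty":0,"tz":-0.1,"yaw":0},
  {"grip":-0.1,"tx":-0.355,"ty":0,"tz":-0.02,"yaw":0},
])

```text
time_s: 14.38
ee_pos: [470.1, 268.3, 108.9]
ee_rot: [3.129, -0.014, 0.052]
contact_force: [0.0, -0.6, 0.3]
opening: 0.408
```

```bash
python3 - <<'E'
from h import *
im,_=grab('wrist'); cv2.imwrite('pics/w5.png',im['color']);c=im['color'].astype(int)
s=ctrl.sense();print(s['ee_pos'],s['ee_rot'],s['contact_force'],s['opening'])
m=(c[...,2]>90)&(c[...,1]<70)&(c[...,0]<70)
v,u=np.nonzero(m);print(len(u),u.min(),u.max(),v.min(),v.max())
q=onplane(im,np.stack([u,v],1),58)[:,:2].astype(np.float32);print('red',cv2.minAreaRect(q),q.mean(0))
plan([(471.8,268.4,36.3,.051)])
E
```

```text
[467.91411114 266.57695154 103.20937173] [ 3.12406308 -0.00499228  0.05188989] [-1.84620177 -0.34478205 -3.16243717] 0.4439362165299232
857 52 263 61 230
red ((515.9872436523438, 334.52679443359375), (190.62774658203125, 46.278717041015625), 59.57098388671875) [476.84988 272.32413]
(471.8, 268.4, 36.3, 0.051) t= [ 0.0121 -0.0093  0.223 ] yaw 0.0001 rows 1.6078394830933702 0.007119111955898205
```

View pics/w5.png

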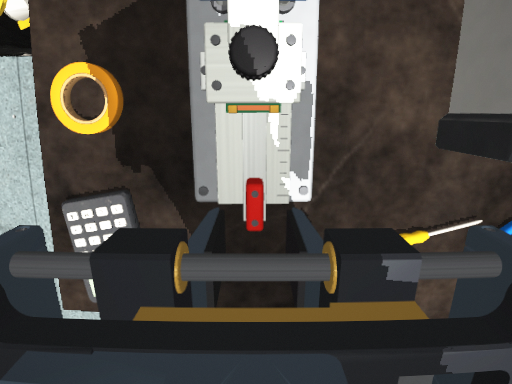

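The wrist view shows the red handle at (254,204), centred between the open fingers, the blade under the core, and the knob at (254,52). Descending to regrip.

>>> move_arm([
  {"grip":-0.1,"tx":0.012,"ty":-0.009,"tz":0,"yaw":0},
  {"grip":-0.1,"tx":0.012,"ty":-0.009,"tz":0.04,"yaw":0},
  {"grip":-0.1,"tx":0.012,"ty":-0.009,"tz":0.1,"yaw":0},
  {"grip":-0.1,"tx":0.012,"ty":-0.009,"tz":0.16,"yaw":0},
  {"grip":-0.1,"tx":0.012,"ty":-0.009,"tz":0.2,"yaw":0},
  {"grip":-0.1,"tx":0.012,"ty":-0.009,"tz":0.21,"yaw":0},
  {"grip":-0.1,"tx":0.012,"ty":-0.009,"tz":0.21,"yaw":0},
  {"grip":-0.1,"tx":0.012,"ty":-0.009,"tz":0.21,"yaw":0},
])

```text
time_s: 15.1
ee_pos: [473.0, 268.9, 41.0]
ee_rot: [3.125, -0.007, 0.052]
contact_force: [0.1, -0.4, 0.5]
opening: 0.447
```

```bash
python3 - <<'E'
from h import *
s=ctrl.sense();print(s['ee_pos'],s['ee_rot'],s['contact_force'],s['opening'])
plan([(471.8,268.4,36.5,.051)])
E
```

```text
[473.03317334 268.9491079   41.02139639] [ 3.12488255 -0.00670554  0.05168687] [ 0.1215634  -0.41207814  0.52102453] 0.4474537737243505
(471.8, 268.4, 36.5, 0.051) t= [-0.0043  0.0014  0.0151] yaw 0.0001 rows 0.11315606677636397 0.005494954877519831
```

>>> move_arm([
  {"grip":-0.1,"tx":-0.004,"ty":0.0015,"tz":0.008,"yaw":0},
  {"grip":-0.1,"tx":-0.004,"ty":0.0015,"tz":0.014,"yaw":0},
  {"grip":-0.1,"tx":-0.004,"ty":0.0015,"tz":0.014,"yaw":0},
  {"grip":-0.1,"tx":-0.004,"ty":0.0015,"tz":0.014,"yaw":0},
])

```text
time_s: 15.43
ee_pos: [472.0, 268.4, 37.2]
ee_rot: [3.125, -0.007, 0.052]
contact_force: [-0.1, 0.1, -0.7]
opening: 0.453
```

>>> move_arm([
  {"grip":-1,"tx":0,"ty":0,"tz":0,"yaw":0},
  {"grip":-1,"tx":0,"ty":0,"tz":0,"yaw":0},
  {"grip":-1,"tx":0,"ty":0,"tz":0,"yaw":0},
  {"grip":-1,"tx":0,"ty":0,"tz":0,"yaw":0},
  {"grip":-1,"tx":0,"ty":0,"tz":0,"yaw":0},
  {"grip":-1,"tx":0,"ty":0,"tz":0,"yaw":0},
], squeeze=15)

```text
time_s: 15.93
ee_pos: [472.0, 268.4, 37.3]
ee_rot: [3.125, -0.007, 0.051]
contact_force: [-0.7, -0.2, 0.4]
opening: 0.153
```

```bash
python3 - <<'E'
from h import *
s=ctrl.sense();print(s['ee_pos'],s['ee_rot'],s['contact_force'],s['moment'],s['opening']*91)
p=s['ee_pos']; a=.051
plan([(p[0]-80*np.cos(a),p[1]-80*np.sin(a),p[2],a)])
E
```

```text
[472.03854693 268.44557675  37.25778201] [ 3.1252765  -0.00723932  0.05124299] [-0.68022352 -0.18318693  0.36612636] [ 0.03570285  0.19962616 -0.0650722 ] 13.915100321343775
(np.float64(392.1425643827223), np.float64(264.3673452001155), np.float64(37.257782006093976), 0.051) t= [-0.2667 -0.     -0.0019] yaw 0.0 rows 1.918465227817745 0.0019439081905723299
```

>>> move_arm([
  {"grip":-1,"tx":-0.008,"ty":0,"tz":-0.0001,"yaw":0},
  {"grip":-1,"tx":-0.016,"ty":0,"tz":-0.0001,"yaw":0},
  {"grip":-1,"tx":-0.024,"ty":0,"tz":-0.0002,"yaw":0},
  {"grip":-1,"tx":-0.032,"ty":0,"tz":-0.0002,"yaw":0},
  {"grip":-1,"tx":-0.04,"ty":0,"tz":-0.0003,"yaw":0},
  {"grip":-1,"tx":-0.048,"ty":0,"tz":-0.0003,"yaw":0},
  {"grip":-1,"tx":-0.056,"ty":0,"tz":-0.0004,"yaw":0},
  {"grip":-1,"tx":-0.064,"ty":0,"tz":-0.0004,"yaw":0},
])

```text
time_s: 16.6
ee_pos: [452.7, 267.6, 37.5]
ee_rot: [3.126, -0.008, 0.051]
contact_force: [3.0, -0.1, 1.3]
opening: 0.153
```

```bash
python3 - <<'E'
from h import *
s=ctrl.sense();print(s['ee_pos'],s['ee_rot'],s['contact_force'],s['moment'],s['opening']*91)
E
```

```text
[452.71540546 267.60689285  37.49577675] [ 3.12556326 -0.00775535  0.05140233] [ 2.97594138 -0.12843367  1.28518041] [ 0.07370095 -0.51241964 -0.03409942] 13.912879212788924
```

>>> move_arm([
  {"grip":-1,"tx":-0.006,"ty":0,"tz":0,"yaw":0},
  {"grip":-1,"tx":-0.012,"ty":0,"tz":0,"yaw":0},
  {"grip":-1,"tx":-0.018,"ty":0,"tz":0,"yaw":0},
  {"grip":-1,"tx":-0.024,"ty":0,"tz":0,"yaw":0},
  {"grip":-1,"tx":-0.03,"ty":0,"tz":0,"yaw":0},
  {"grip":-1,"tx":-0.036,"ty":0,"tz":0,"yaw":0},
  {"grip":-1,"tx":-0.042,"ty":0,"tz":0,"yaw":0},
  {"grip":-1,"tx":-0.048,"ty":0,"tz":0,"yaw":0},
])

```text
time_s: 17.27
ee_pos: [438.2, 266.9, 37.4]
ee_rot: [3.126, -0.008, 0.051]
contact_force: [1.2, 0.0, 1.8]
opening: 0.148
```

>>> move_arm([
  {"grip":-1,"tx":-0.01,"ty":0,"tz":0,"yaw":0},
  {"grip":-1,"tx":-0.02,"ty":0,"tz":0,"yaw":0},
  {"grip":-1,"tx":-0.04,"ty":0,"tz":0,"yaw":0},
  {"grip":-1,"tx":-0.07,"ty":0,"tz":0,"yaw":0},
  {"grip":-1,"tx":-0.1,"ty":0,"tz":0,"yaw":0},
  {"grip":-1,"tx":-0.13,"ty":0,"tz":0,"yaw":0},
  {"grip":-1,"tx":-0.16,"ty":0,"tz":0,"yaw":0},
])

```text
time_s: 17.85
ee_pos: [388.9, 264.2, 37.0]
ee_rot: [3.125, -0.007, 0.052]
contact_force: [0.8, -0.9, 2.2]
opening: 0.151
```

```bash
python3 - <<'E'
from h import *
im,P=grab('side'); cv2.imwrite('pics/s6.png',cv2.resize(im['color'][200:320,150:310],(800,600),interpolation=cv2.INTER_CUBIC))
s=ctrl.sense();print(s['ee_pos'],s['ee_rot'],s['contact_force'],s['moment'],s['opening']*91)
plan([(400,262,238,.05),(450,-40,250,-.03)])
E
```

```text
[386.68708376 263.491053    36.77788117] [ 3.12419575 -0.00436433  0.05177887] [-1.88015684  1.37479565  1.54254165] [0.06108453 0.0382478  0.10084209] 13.80048790683003
(400, 262, 238, 0.05) t= [ 0.047   0.0189 -0.6703] yaw 0.0003 rows 4.83615212139159 0.01423097459373679
(450, -40, 250, -0.03) t= [ 0.1161  1.0137 -0.04  ] yaw 0.0127 rows 7.3464318795578 0.6400000000000006
```

View pics/s6.png

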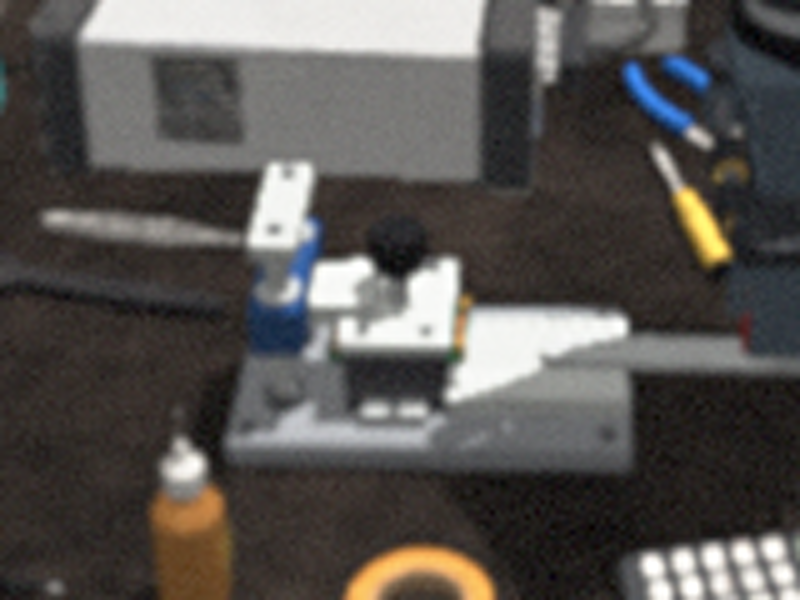

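The side view shows the blade clear of the core, with its tip at (545,357), and the core sitting lower with the knob at (397,243). Carrying it back.

>>> move_arm([
  {"grip":-1,"tx":0,"ty":0,"tz":-0.04,"yaw":0},
  {"grip":-1,"tx":0.01,"ty":0.005,"tz":-0.12,"yaw":0},
  {"grip":-1,"tx":0.02,"ty":0.01,"tz":-0.23,"yaw":0},
  {"grip":-1,"tx":0.03,"ty":0.015,"tz":-0.35,"yaw":0},
  {"grip":-1,"tx":0.04,"ty":0.02,"tz":-0.47,"yaw":0},
  {"grip":-1,"tx":0.047,"ty":0.02,"tz":-0.59,"yaw":0},
  {"grip":-1,"tx":0.047,"ty":0.02,"tz":-0.69,"yaw":0},
  {"grip":-1,"tx":0.047,"ty":0.02,"tz":-0.71,"yaw":0},
], squeeze=25)

```text
time_s: 18.57
ee_pos: [400.8, 262.9, 254.4]
ee_rot: [3.128, -0.01, 0.052]
contact_force: [0.2, 1.2, -0.1]
opening: 0.152
```

>>> move_arm([
  {"grip":-1,"tx":0.01,"ty":0.09,"tz":0,"yaw":0.001},
  {"grip":-1,"tx":0.025,"ty":0.2,"tz":0,"yaw":0.003},
  {"grip":-1,"tx":0.04,"ty":0.32,"tz":0,"yaw":0.005},
  {"grip":-1,"tx":0.06,"ty":0.45,"tz":0,"yaw":0.007},
  {"grip":-1,"tx":0.08,"ty":0.58,"tz":0,"yaw":0.009},
  {"grip":-1,"tx":0.1,"ty":0.71,"tz":0,"yaw":0.011},
  {"grip":-1,"tx":0.11,"ty":0.84,"tz":0,"yaw":0.012},
  {"grip":-1,"tx":0.116,"ty":0.97,"tz":0,"yaw":0.013},
])

```text
time_s: 19.23
ee_pos: [448.8, -27.3, 256.8]
ee_rot: [3.13, -0.006, -0.03]
contact_force: [1.6, -0.3, 0.4]
opening: 0.152
```

```bash
python3 - <<'E'
from h import *
s=ctrl.sense();print(s['ee_pos'],s['ee_rot'],s['opening']*91)
plan([(478.8,-320.6,225,-.11)])
E
```

```text
[448.78250047 -27.31514402 256.81342143] [ 3.12950397 -0.00622174 -0.02986223] 13.856152212393113
(478.8, -320.6, 225, -0.11) t= [0.1285 0.9728 0.1186] yaw 0.0128 rows 7.110995183540479 0.6411021608000063
```

>>> move_arm([
  {"grip":-1,"tx":0.01,"ty":0.1,"tz":0,"yaw":0.001},
  {"grip":-1,"tx":0.03,"ty":0.22,"tz":0,"yaw":0.003},
  {"grip":-1,"tx":0.05,"ty":0.35,"tz":0,"yaw":0.005},
  {"grip":-1,"tx":0.07,"ty":0.48,"tz":0,"yaw":0.007},
  {"grip":-1,"tx":0.09,"ty":0.61,"tz":0,"yaw":0.009},
  {"grip":-1,"tx":0.11,"ty":0.74,"tz":0,"yaw":0.011},
  {"grip":-1,"tx":0.12,"ty":0.86,"tz":0,"yaw":0.012},
  {"grip":-1,"tx":0.128,"ty":0.95,"tz":0.03,"yaw":0.013},
])

```text
time_s: 19.9
ee_pos: [478.1, -315.7, 250.6]
ee_rot: [3.13, -0.006, -0.113]
contact_force: [0.6, 0.3, 0.8]
opening: 0.152
```

>>> move_arm([
  {"grip":-1,"tx":0,"ty":0,"tz":0,"yaw":0},
  {"grip":-1,"tx":0,"ty":0,"tz":0,"yaw":0},
])

```text
time_s: 20.07
ee_pos: [476.4, -315.7, 247.5]
ee_rot: [3.134, 0.0, -0.116]
contact_force: [0.2, 0.1, -0.0]
opening: 0.152
```

```bash
python3 - <<'E'
from h import *
s=ctrl.sense();print(s['ee_pos'],s['ee_rot'],s['opening']*91)
plan([(478.8,-319.6,70,-.11)])
E
```

```text
[ 476.37792452 -315.70776607  247.51184696] [ 3.13419478e+00  2.78540041e-04 -1.15615556e-01] 13.828999372395549
(478.8, -319.6, 70, -0.11) t= [0.0097 0.0076 0.5918] yaw -0.0009 rows 4.258298152424582 0.04492444411241436
```

>>> move_arm([
  {"grip":-1,"tx":0.009,"ty":0.008,"tz":0.06,"yaw":-0.001},
  {"grip":-1,"tx":0.009,"ty":0.008,"tz":0.16,"yaw":-0.001},
  {"grip":-1,"tx":0.009,"ty":0.008,"tz":0.28,"yaw":-0.001},
  {"grip":-1,"tx":0.009,"ty":0.008,"tz":0.4,"yaw":-0.001},
  {"grip":-1,"tx":0.009,"ty":0.008,"tz":0.51,"yaw":-0.001},
  {"grip":-1,"tx":0.009,"ty":0.008,"tz":0.58,"yaw":-0.001},
  {"grip":-1,"tx":0.009,"ty":0.008,"tz":0.59,"yaw":-0.001},
  {"grip":-1,"tx":0.009,"ty":0.008,"tz":0.59,"yaw":-0.001},
])

```text
time_s: 20.73
ee_pos: [477.5, -317.4, 69.3]
ee_rot: [3.137, 0.004, -0.108]
contact_force: [0.3, 1.0, -1.0]
opening: 0.153
```

```bash
python3 - <<'E'
from h import *
s=ctrl.sense();print(s['ee_pos'],s['ee_rot'],s['opening']*91)
plan([(478.8,-320,23,-.11)])
E
```

```text
[ 477.52950335 -317.44403843   69.2571092 ] [ 3.13682138  0.00426134 -0.10807789] 13.887477199070293
(478.8, -320, 23, -0.11) t= [0.0058 0.0073 0.1542] yaw 0.0003 rows 1.1113930160249317 0.015376890816842348
```

>>> move_arm([
  {"grip":-1,"tx":0.005,"ty":0.007,"tz":0.04,"yaw":0},
  {"grip":-1,"tx":0.005,"ty":0.007,"tz":0.08,"yaw":0},
  {"grip":-1,"tx":0.005,"ty":0.007,"tz":0.12,"yaw":0},
  {"grip":-1,"tx":0.005,"ty":0.007,"tz":0.145,"yaw":0},
  {"grip":-1,"tx":0.005,"ty":0.007,"tz":0.15,"yaw":0},
  {"grip":-1,"tx":0.005,"ty":0.007,"tz":0.15,"yaw":0},
])

```text
time_s: 21.23
ee_pos: [478.9, -319.9, 24.6]
ee_rot: [3.137, 0.004, -0.108]
contact_force: [0.2, 0.2, -0.5]
opening: 0.154
```

>>> move_arm([
  {"grip":-1,"tx":0,"ty":0,"tz":0.003,"yaw":0},
  {"grip":-1,"tx":0,"ty":0,"tz":0.006,"yaw":0},
  {"grip":-1,"tx":0,"ty":0,"tz":0.006,"yaw":0},
])

```text
time_s: 21.48
ee_pos: [479.2, -320.1, 23.3]
ee_rot: [3.136, 0.003, -0.108]
contact_force: [0.4, 0.3, -0.5]
opening: 0.151
```

>>> move_arm([
  {"grip":-1,"tx":0,"ty":0,"tz":0.003,"yaw":0},
  {"grip":-1,"tx":0,"ty":0,"tz":0.007,"yaw":0},
  {"grip":-1,"tx":0,"ty":0,"tz":0.01,"yaw":0},
  {"grip":-1,"tx":0,"ty":0,"tz":0.01,"yaw":0},
])

```text
time_s: 21.82
ee_pos: [479.3, -320.2, 20.4]
ee_rot: [3.136, 0.002, -0.108]
contact_force: [-0.4, -0.0, 0.7]
opening: 0.156
```

>>> move_arm([
  {"grip":-1,"tx":0,"ty":0,"tz":0.002,"yaw":0},
  {"grip":-1,"tx":0,"ty":0,"tz":0.002,"yaw":0},
  {"grip":-0.2,"tx":0,"ty":0,"tz":0.001,"yaw":0},
  {"grip":-0.2,"tx":0,"ty":0,"tz":0.001,"yaw":0},
  {"grip":-0.2,"tx":0,"ty":0,"tz":0.001,"yaw":0},
  {"grip":-0.2,"tx":0,"ty":0,"tz":0.001,"yaw":0},
])

```text
time_s: 22.32
ee_pos: [479.3, -320.2, 20.0]
ee_rot: [3.136, 0.003, -0.108]
contact_force: [0.4, 0.3, 0.7]
opening: 0.392
```

>>> move_arm([
  {"grip":-0.2,"tx":0,"ty":0,"tz":-0.04,"yaw":0},
  {"grip":-0.2,"tx":0,"ty":0,"tz":-0.1,"yaw":0},
  {"grip":-0.2,"tx":0,"ty":0,"tz":-0.2,"yaw":0},
  {"grip":-0.2,"tx":0,"ty":0,"tz":-0.32,"yaw":0},
  {"grip":-0.2,"tx":0,"ty":0,"tz":-0.45,"yaw":0},
  {"grip":-0.2,"tx":0,"ty":0,"tz":-0.55,"yaw":0},
  {"grip":-0.2,"tx":0,"ty":0,"tz":-0.6,"yaw":0},
  {"grip":-0.2,"tx":0,"ty":0,"tz":-0.6,"yaw":0},
])

```text
time_s: 22.98
ee_pos: [481.8, -320.6, 204.4]
ee_rot: [3.132, -0.005, -0.108]
contact_force: [0.2, -0.3, 0.2]
opening: 0.399
```

>>> move_arm([
  {"grip":-0.2,"tx":0,"ty":0,"tz":0,"yaw":0},
  {"grip":-0.2,"tx":0,"ty":0,"tz":0,"yaw":0},
  {"grip":-0.2,"tx":0,"ty":0,"tz":0,"yaw":0},
  {"grip":-0.2,"tx":0,"ty":0,"tz":0,"yaw":0},
])

```text
time_s: 23.32
ee_pos: [481.2, -320.2, 202.7]
ee_rot: [3.133, -0.002, -0.108]
contact_force: [0.6, -0.1, 0.2]
opening: 0.401
```

```bash
python3 - <<'E'
from h import *
im,P=grab('wrist'); cv2.imwrite('pics/w7.png',im['color'])
t,Q=grab('top'); z=Q[...,2]; m=np.zeros(z.shape,bool);m[172:182,114:125]=1;m&=z>92
print('knobtop (was 113.0)',np.nanmedian(Q[m],0),m.sum())
c=im['color'].astype(int)
for n,mm in (('red',(c[...,2]>90)&(c[...,1]<70)&(c[...,0]<70)),('blue',(c[...,0]>90)&(c[...,2]<70)&(c[...,1]<110))):
    mm[:110]=0;mm[200:]=0;mm[:,:220]=0;mm[:,330:]=0
    v,u=np.nonzero(mm);q=onplane(im,np.stack([u,v],1),40)[:,:2].astype(np.float32);print(n,cv2.minAreaRect(q),np.nanmedian(P[mm][:,2]))
    for x in (505,550,585):
        y0=-320-(x-479)*.109-(0 if n=='red' else 56)
        k=(abs(P[...,0]-x)<4)&(abs(P[...,1]-y0)<6); print(x,np.nanmedian(P[...,2][k]),k.sum())
print(ctrl.sense()['contact_force'])
E
```

```text
knobtop (was 113.0) [574.71283469 275.2686731  102.47930852] 94
red ((479.5687561035156, -321.3929443359375), (12.804160118103027, 41.19869613647461), 83.68524169921875) 39.6543384535332
505 320.78717419077054 4499
550 13.62286542966524 71
585 13.841738784780858 76
blue ((479.9870300292969, -375.7001647949219), (17.104991912841797, 42.29505157470703), 86.4183349609375) 38.649146372608044
505 298.0904992597072 1637
550 11.61606025456507 71
585 11.870733440374465 72
[-0.30279599 -0.18103265 -0.94082955]
```

View pics/w7.png

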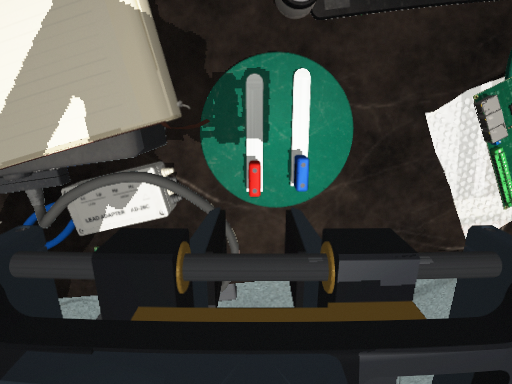

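The red blade lies flat on the plate with its handle at (255,178) and its tip at (254,75). The blue blade is unchanged beside it. Handing in.

```bash
python3 -c "
from plant import ctrl
print(ctrl.sign_off())"
```

```text
the job is handed in; nothing more can be done
None
```

I set the air gap with the red blade and handed the job in at about 23 s. `sign_off()` gives no verdict, so success is judged from my own checks.

- **Insertion:** the blade went in flat until its tip was about 38 mm past the mouth. I then lowered it onto the bed (6.8 N felt) and released it.
- **Seating the core:** pressing the knob moved the core at about 3 N. It stopped with the TCP at 102.3 mm, and the force rose to 10 N, which means the core was resting on the blade.
- **Drawing out:** I regripped the blade and pulled it straight out. The drag was about 3 N, falling to about 1 N as the tip came free.
- **Final state:** the red blade is back at almost its starting spot on the green plate, handle about 56 mm from the plate centre. Its strip top measures level at 13.6 and 13.8 mm.
- **Gap:** the knob top reads 102.5 mm on the top camera, which puts the gap at about 6 mm. The camera is only good to about 2 mm, so the stronger evidence is the press height.
- **Blue blade:** it was not touched and shows no visible movement.
- **Robot:** it ended clear of everything, at TCP height 203 mm.

No check failed. The only disagreement was 2–4 mm between cameras on the stand's position, well within what the fit allowed. I could not measure the contact between the core and the blade during the pull directly; I inferred it from the drag.

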